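# Stand the leaning canisters back up

## Robot

A 6-joint arm with a two-finger parallel gripper is mounted at the origin on a cart in front of the work surface, level with it; the furniture and walls round the work are solid. World frame = base frame: x ahead of the robot, y to its left, z up, the work surface at z = 0. Lengths are in m, angles in rad, forces in N, time in s.
With the tool pointing down it reaches from about 0.3 to 0.85 m from the base axis. Payload 4.2 kg.
Tool frame: the origin (TCP) lies midway between the tips of the shut fingers; the grasp point (between the pads) lies 19 mm behind it; y points along the fingers, z is the direction in which the jaws open and shut, and the axes are right-handed (so a half turn about y gives the same grasp; the last joint's range is limited). The gripper opens to 91 mm and grips with 3 to 60 N. Pads are 32 mm wide; open, the fingers measure 118 mm over their backs; the gripper's body (76 mm by 178 mm) begins 60 mm behind the grasp point.
Start: joints at [1.324, 0.32, 1.565, -0, 1.257, -0.02], TCP at [0.129, 0.56, 0.214] pointing down, gripper open.
Joint ranges: [-3.11, 3.11], [-0.84, 2.01], [0.21, 2.61], [-1.34, 4.49], [0.05, 2.63], [-2.56, 2.56]. Speed limits (rad/s): [2.57, 2.57, 3.14, 3.14, 3.14, 3.14].

## Interface

Orientations are given as a unit quaternion [x, y, z, w].
In Python, from station import ctrl gives the robot as it stands. The module is installed in compiled form; this text tells all that it offers.
- The arm moves only by the tool play_rows, never from a script. Its argument "motion" is a list of rows, each a list of 2 entries, a list of its own where there are three numbers: the shift along the tool's x, y, z in mm, then the turn, a rotation vector about the tool's x, y, z in rad. A call has 1 to 5 rows; each row shifts and turns the commanded pose from where the row before left it, along the tool's axes as they then stand; what a row does not reach is not made up. A row lasts 1/10 s, in which the tool goes at most 50 mm and 8.59 degrees, less where a joint would pass 70% of its speed; a pose out of reach is approached as far as the arm can. A call is refused whole if a number of a shift passes 50 or a number of a turn 0.15, either way. A call with a gripper value outside its range is refused whole. "claw" is the closure in counts, from 0 (fully open) to 255 (shut), set as the call begins (left out, the last holds). The fingers move at their own pace and stop on an object; "squeeze" is the grip in N (left out, the last holds). Time passes only in rows, so rows that do not move let the fingers close. It gives the time, the measured TCP pose, the force and the opening at its end, in the units of the state.
- ctrl.state(): the state, without advancing time (a new reading comes with each control period).
- ctrl.read_camera(name): name is "scene" or "top"; returns a dict with "image" (400x640x3 uint8, red, green, blue), "z_map" (400x640 float32, m along the optical axis (not along the pixel's ray), 0 where there is no reading), "vfov" (degrees; the focal length in pixels is half the picture's height over the tangent of half this angle, whatever the lens; pixels are square), "cx", "cy" (the principal point, pixels), "eye" and "attitude" of the camera in the world. Camera axes: x right, y up, looking along -z (the intrinsics and any distortion apply to the point x, -y, -z); pixel columns grow to the right and rows downward; lengths in m; the calibration is good to about 2 mm. A picture is of the moment at which its call begins.
- ctrl.finish_job(): hands the job in, once; it reports no verdict.
Trained networks look in the newest picture that a camera, given by its name, has taken for a name from the list of things; names that differ only in an ending like _2 or _b are one class to them, and where a whole thing is asked for, a point or a joint stands for the part that bears it (a point fixed in the world has none). Each returns a list of dicts, best first, with "conf" (0 to 1); they miss things now and then, are a little off and sometimes report something else, mostly with a low value. They report only what shows in the picture. A call takes as long as a camera call. They do not tell look-alikes from the thing itself.
- ctrl.trace(camera, thing): "pixels" (400x640 bool, what is visible of it) and "pixel" ([column, row] in pixels, amid what is visible of it).
The state is a dict: "clock": time; "joint_pos": joint angles; "joint_vel": joint speeds; "effort": joint torques, N m; "eef_pos": TCP position; "ee_rot": TCP orientation; "ft_force": force on the tool from outside, world axes, zero at the start; "ft_torque": the same for the moment, N m; "width": finger opening in m.
Only numpy, scipy, OpenCV 4.12 (cv2) and the standard library are available. Lean on these libraries where they do the work, as an engineer would, in place of code of your own. Each camera call takes 0.05 s, during which the arm holds its last target.

## Task

Two white plastic canisters have been knocked askew and lean on the long red carton, one from each side. Stand both back upright on their bases beside the carton, about where they are now, only by pushing them with the fingertips: do not take them or their caps between the fingers, do not lift them, and do not let either one fall flat. Leave the glassware and bottles around them where they are.

Things in the scene. Friction and masses are not known exactly. Their poses are not given: they have to be found in the camera images.
- foil_box: Long red carton, 55 x 300 x 55 mm (its x, y, z), too heavy to move (fixed). Origin: centre of its underside. Both canisters lean on it, one from each long side, about 80 mm either way from its middle along its length: the blue-striped one on its +x side towards its +y end, the red-striped one on its -x side towards its -y end.
- canister_blue: White canister, blue label stripe, red cap; 0.25-0.5 kg; 69 thick (x), 85 wide (y), 196 tall (z) mm. Origin: centre of underside. Leans about 30 degrees on the carton's +x upper edge: its +x face looks down on the carton, +x square to it from above. Pivot: lower edge at x=+31, on the worktop, 36 from the carton. Broad x faces are flat from z=12 to 137, then taper to z=169.
- canister_red: White canister, orange-red label stripe, red cap; 0.25-0.5 kg; 71 thick (x), 90 wide (y), 206 tall (z) mm. Origin: centre of underside. Leans about 30 degrees on the carton's -x upper edge: its +x face looks down on the carton, +x square to it from above. Pivot: lower edge at x=+31, on the worktop, 36 from the carton. Broad x faces are flat from z=12 to 144, then taper to z=176.
- canister_blue_mid (a point): Middle of the blue-striped canister, on its axis 85 mm above its underside. Leaning under about 19 degrees it falls back onto its base by itself, beyond that towards the carton. A push of about 1 N high on the +x face turns it about its lower edge, which friction holds in place.
- canister_red_mid (a point): Middle of the red-striped canister, on its axis 85 mm above its underside. Leaning under about 19 degrees it falls back onto its base by itself, beyond that towards the carton. A push of about 1 N high on the +x face turns it about its lower edge, which friction holds in place.
- canister_blue_cap (a point): Centre of the blue-striped canister's cap, 36 mm across, at x=0, y=+14, z=185 mm in the canister's frame.
- canister_red_cap (a point): Centre of the red-striped canister's cap, 36 mm across, at x=0, y=+14, z=185 mm in the canister's frame.
- wash_bottle: Bystander: wash bottle with a bent spout, 200 tall (mm). Origin: centre of its underside.
- beaker_100: Bystander: glass beaker, 57 across, 72 tall (mm). Origin: centre of its underside.
- bottle_03: Bystander: reagent bottle with a blue cap, 60 across, 144 tall (mm). Origin: centre of its underside.
- crucible_1: Bystander: small white porcelain crucible, 41 across, 34 tall (mm). Origin: centre of its underside.
- stopper: Bystander: red rubber stopper, 36 across, 30 tall (mm). Origin: centre of its underside.
- dropper: Bystander: amber dropper bottle with black top, 42 across, 110 tall (mm). Origin: centre of its underside.
Not all that is in view belongs to the job. Leave any yellow look-alike of the canister_red alone.

How it is judged:
At the end, for the whole second after the job is handed in: Both canisters stand upright (within about 3.4 degrees) and at rest with their bases on the worktop, each within 6 cm of where its base started (angle between each of canister_blue, canister_red's own z axis and vertical below 0.06 rad and height (world z) of canister_blue between -0.006 and 0.006 m and distance of each of canister_blue, canister_red from where it was at the start of the episode below 0.06 m and linear speed of each of canister_blue, canister_red below 0.02 m/s and height (world z) of canister_red between -0.006 and 0.006 m); the robot touches nothing.
It fails at once if a canister is knocked flat (angle between any of canister_blue, canister_red's own z axis and vertical above 1 rad).
It fails at once if a canister is lifted off the worktop (height (world z) of any of canister_blue, canister_red above 0.045 m).
It fails at once if a canister's body or cap is taken between the fingers ((x of the grasp point in the frame of canister_blue between -0.03 and 0.03 m and y of the grasp point in the frame of canister_blue between -0.038 and 0.038 m and z of the grasp point in the frame of canister_blue between 0 and 0.165 m) or distance between the grasp point and canister_blue_cap below 0.018 m or (x of the grasp point in the frame of canister_red between -0.031 and 0.031 m and y of the grasp point in the frame of canister_red between -0.041 and 0.041 m and z of the grasp point in the frame of canister_red between 0 and 0.174 m) or distance between the grasp point and canister_red_cap below 0.018 m).
It fails at once if a bystander is moved more than 3 cm or tipped over (distance of any of wash_bottle, beaker_100, bottle_03, crucible_1, stopper, dropper from where it was at the start of the episode above 0.03 m or angle between any of wash_bottle, beaker_100, bottle_03, crucible_1, stopper, dropper's own z axis and vertical above 0.6 rad).
It also fails if it takes over 42 s, if anything falls off the work surface, if the arm or the gripper's body presses on something with over 40 N, if the wrist force passes 120 N, or if a joint passes its speed limit or range.

## Working session

There is one attempt and no reset: what is moved stays moved. The work goes in short steps, Python scripts to look and compute and a tool call to move; the robot and the scene stay as the last step left them, time stands still between calls to the robot, and variables do not carry over. Pictures are saved under pics/ and viewed, and the job is handed in when it is done.

Besides the shell and the picture viewer there is one more tool, called as name(argument=value, ...), one argument or row to a line, values as JSON. play_rows: Moves the arm, as the interface text tells. Its arguments: {"type":"object","properties":{"motion":{"type":"array"},"claw":{"type":"number"},"squeeze":{"type":"number"}},"required":["motion"]}

```bash
mkdir -p pics; ls
cat > h.py <<'E'
import numpy as np, cv2
from scipy.spatial.transform import Rotation as R
from station import ctrl
def cloud(d):
    z=d["z_map"];h,w=z.shape
    f=h/2/np.tan(np.radians(d["vfov"])/2)
    c,r=np.meshgrid(np.arange(w),np.arange(h))
    P=np.stack([(c-d["cx"])/f*z,-(r-d["cy"])/f*z,-z],-1)
    a=np.asarray(d["attitude"],float)
    M=R.from_quat(a).as_matrix() if a.size==4 else a.reshape(3,3)
    W=P@M.T+np.asarray(d["eye"]); W[z==0]=np.nan
    return W
E
python3 - <<'E'
from h import *
s=ctrl.state();print(s)
for n in("scene","top"):
    d=ctrl.read_camera(n)
    print({k:v for k,v in d.items() if k not in("image","z_map")})
    cv2.imwrite(f"pics/{n}0.png",d["image"][...,::-1]);np.savez(f"{n}0.npz",W=cloud(d),im=d["image"])
    for t in["foil_box","canister_blue","canister_red","canister_blue_cap","canister_red_cap","wash_bottle","beaker_100","bottle_03","crucible_1","stopper","dropper"]:
        W=cloud(d)
        for q in ctrl.trace(n,t)[:3]:
            m=q["pixels"];p=W[m];print(n,t,round(q["conf"],2),np.round(q["pixel"]),np.round(np.nanmedian(p,0),3),np.round(np.nanpercentile(p,2,axis=0),3),np.round(np.nanpercentile(p,98,axis=0),3))
E
```

```text
pics
{'clock': 0.0, 'joint_pos': array([ 1.32399413e+00,  3.20316545e-01,  1.56567426e+00, -9.96091830e-06,
        1.25740675e+00, -1.99812600e-02]), 'joint_vel': array([-3.17253547e-04,  9.17480857e-04,  4.03947211e-04, -8.88996607e-04,
       -2.65932781e-03, -2.32523401e-06]), 'effort': array([-5.26027288e-04, -4.12479186e+01, -2.31971133e+01,  7.27207004e-02,
        4.56814142e-02, -1.39945791e-04]), 'eef_pos': array([0.12917442, 0.55978168, 0.21310799]), 'ee_rot': array([ 0.70319702, -0.08010195,  0.07993885, -0.7019312 ]), 'ft_force': array([ 0.7104674 , -0.77432548, -0.14657913]), 'ft_torque': array([-0.00786083,  0.02476822,  0.00576168]), 'width': 0.09130802076840049}
{'vfov': 47.06134352808014, 'cx': 318.0265919313688, 'cy': 198.8086445498119, 'eye': array([-0.40352655, -0.170709  ,  1.12995034]), 'attitude': array([ 0.27824532, -0.26090531, -0.62727955,  0.67899067])}
scene foil_box 0.98 [268. 229.] [0.509 0.049 0.055] [0.435 0.026 0.002] [0.674 0.086 0.061]
scene foil_box 0.32 [286. 191.] [0.636 0.002 0.119] [ 0.621 -0.061  0.022] [0.702 0.065 0.191]
scene canister_blue
[... 1742 characters left out ...]
8] [0.703 0.071 0.194]
top canister_red 0.61 [321. 231.] [ 0.468 -0.116  0.068] [ 0.378 -0.183  0.033] [ 0.56  -0.051  0.078]
top canister_red_cap 0.56 [291. 175.] [0.658 0.009 0.142] [ 0.623 -0.056  0.036] [0.708 0.073 0.194]
top wash_bottle 0.58 [430. 206.] [ 0.573 -0.55   0.124] [ 0.544 -0.579  0.03 ] [ 0.605 -0.518  0.198]
top beaker_100 0.56 [397. 198.] [ 0.625 -0.424  0.031] [ 0.595 -0.464 -0.002] [ 0.653 -0.395  0.077]
top bottle_03 0.82 [230. 164.] [0.708 0.249 0.107] [0.691 0.229 0.027] [0.731 0.278 0.15 ]
top crucible_1 0.65 [210. 179.] [0.666 0.353 0.019] [0.644 0.333 0.   ] [0.68  0.366 0.039]
top dropper 0.7 [210. 220.] [0.479 0.315 0.056] [0.462 0.301 0.003] [0.5   0.339 0.109]
```

Run:
```python
import cv2
a=cv2.imread("pics/scene0.png");cv2.imwrite("pics/s0c.png",cv2.resize(a[120:300,160:400],None,fx=3.3,fy=3.3,interpolation=2))
a=cv2.imread("pics/top0.png");cv2.imwrite("pics/t0c.png",cv2.resize(a[120:290,180:400],None,fx=3.5,fy=3.5,interpolation=2))
```

```text
(no output)
```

View pics/s0c.png

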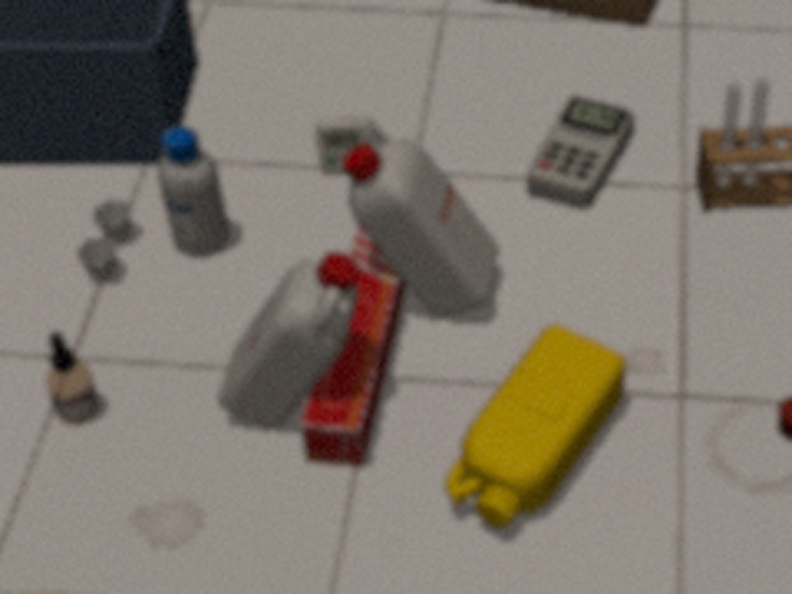

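View pics/t0c.png

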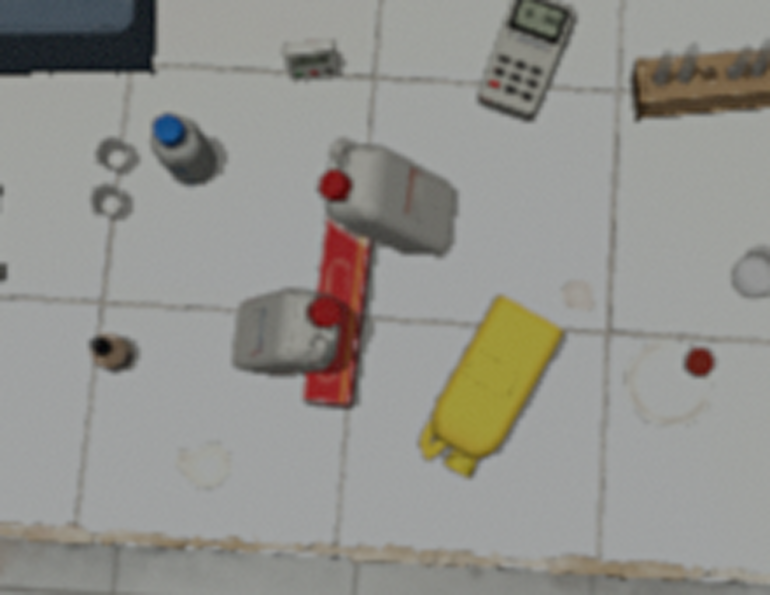

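View pics/scene0.png

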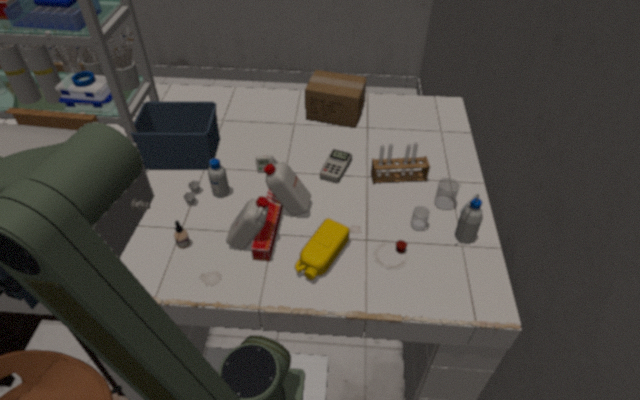

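The view shows three canister-like things. The white one near the carton's near end at scene px (249,220) has a blue stripe. The white one at (287,190) has an orange-red stripe. The yellow one lies flat at (323,247) and is the look-alike to leave alone. The enlarged crop confirms this. Next I fit the poses.

```bash
cat > fit.py <<'E'
from h import *
from scipy.optimize import least_squares
from scipy.spatial import cKDTree
a=[np.load(f"{n}0.npz") for n in("scene","top")]
W=np.concatenate([q["W"].reshape(-1,3) for q in a]);I=np.concatenate([q["im"].reshape(-1,3) for q in a]).astype(int)
ok=np.isfinite(W).all(1)&(W[:,2]>.008)&(W[:,0]>.38)&(W[:,0]<.76)&(W[:,1]>-.1)&(W[:,1]<.2);W=W[ok];I=I[ok]
sat=I.max(1)-I.min(1)
red=(I[:,0]>1.8*I[:,1])&(I[:,0]>60)
yel=(I[:,0]>1.8*I[:,2])&(I[:,1]>1.3*I[:,2])
# carton top
t=W[(red|yel)&(abs(W[:,2]-.055)<.006)]
def boxd(P,h): # signed dist to box centered
    q=abs(P)-h
    return np.linalg.norm(np.maximum(q,0),axis=1)+np.minimum(q.max(1),0)
rect=cv2.minAreaRect(t[:,:2].astype(np.float32));print("carton rect",rect,len(t))
c=W[(red|yel)&(W[:,2]<.062)&(W[:,1]>0)&(W[:,1]<.11)]
def rc(p):
    M=R.from_euler("z",p[2]).as_matrix();L=(c-[p[0],p[1],.0275])@M
    return boxd(L,np.array([.0275,.15,.0275]))
best=min((least_squares(rc,[x0,.06,-np.pi/2+dy],loss="soft_l1",f_scale=.003) for x0 in(.55,.57,.6) for dy in(-.3,-.15,0,.15)),key=lambda r:r.cost)
cp=best.x;print("carton",cp,best.cost,len(c),np.median(abs(best.fun)))
Mc=R.from_euler("z",cp[2]).as_matrix()
print("carton axes x",Mc[:,0],"y",Mc[:,1])
def can(name,dims,ctr,yaw0):
    tk,wd,ht=dims
    m=(sat<45)&(np.hypot(W[:,0]-ctr[0],W[:,1]-ctr[1])<.13)&(W[:,2]>.012)
    # split by carton-relative side along length
    L=(W-[cp[0],cp[1],0])@Mc
    m&=(L[:,1]>0) if name=="blue" else (L[:,1]<0.0)
    P=W[m]
    def res(p):
        # p: pivot x,y,yaw,lean ; +x leans down
        M=(R.from_euler("z",p[2])*R.from_euler("y",p[3])).as_matrix()
        # pivot (31,0,0) at (px,py,0)
        Q=(P-[p[0],p[1],0])@M+[.031,0,0]
        h=np.array([tk/2,wd/2,(ht-.033)/2]);return boxd(Q-[0,0,h[2]],h-.012)-.012
    b=min((least_squares(res,[ctr[0],ctr[1],yaw0+d,.52],loss="soft_l1",f_scale=.003) for d in(-.2,0,.2)),key=lambda r:r.cost)
    p=b.x;M=(R.from_euler("z",p[2])*R.from_euler("y",p[3])).as_matrix();o=np.r_[p[:2],0]-M@[.031,0,0]
    print(name,"pivot",p[:2].round(4),"yaw",round(p[2],3),"lean",np.degrees(p[3]).round(1),"n",len(P),"med",np.median(abs(b.fun)).round(4))
    print("  pivot in carton",(Mc.T@(np.r_[p[:2],0]-[cp[0],cp[1],0])).round(4))
    for k,v in dict(face130=[tk/2,0,.13],shoulder=[.02,0,.169],cap=[0,.014,.185],captop=[.018,.014,.196]).items():print("  ",k,(o+M@v).round(4))
    capm=red&(W[:,2]>.11)&(L[:,1]>0 if name=="blue" else L[:,1]<0)
    if capm.sum():print("   measured cap",np.median(W[capm],0).round(4))
can("blue",(.069,.085,.196),(.5,.12),cp[2]+np.pi)
can("red",(.071,.09,.206),(.66,.0),cp[2])
E
python3 fit.py
python3 - <<'E'
from scipy.spatial.transform import Rotation as R
print(R.from_quat([ 0.70319702, -0.08010195,  0.07993885, -0.7019312 ]).as_matrix().round(3))
E
```

```text
carton rect ((0.4950399398803711, 0.029284119606018066), (0.33273619413375854, 0.16013731062412262), 36.39944076538086) 1096
carton [ 0.58759217  0.05569239 -1.62988893] 0.0033009182428048547 1175 0.001809303447174733
carton axes x [-0.05905822 -0.99825454 -0.        ] y [ 0.99825454 -0.05905822  0.        ]
blue pivot [0.6303 0.0924] yaw 1.55 lean -9.3 n 12 med 0.0005
  pivot in carton [-0.0391  0.0405  0.    ]
   face130 [0.6299 0.0748 0.1289]
   shoulder [0.6295 0.0542 0.165 ]
   cap [0.6151 0.0321 0.1775]
   captop [0.6154 0.0481 0.1913]
   measured cap [0.6516 0.0586 0.1896]
red pivot [0.5384 0.0375] yaw -1.665 lean 2.7 n 60 med 0.0014
  pivot in carton [ 0.0211 -0.048   0.    ]
   face130 [0.5374 0.0269 0.1296]
   shoulder [0.5387 0.0404 0.1693]
   cap [0.5544 0.0583 0.1863]
   captop [0.5527 0.0398 0.1964]
   measured cap [0.5158 0.0571 0.1807]
[[ 0.974 -0.     0.225]
 [-0.225 -0.002  0.974]
 [-0.    -1.    -0.002]]
```

```bash
sed -i 's/-np.pi\/2+dy/np.pi\/2+dy/; s/sat<45/sat<60/' fit.py
sed -i 's/m=(sat<45)/m=(sat<60)/; s/m&=(L\[:,1\]>0) if name=="blue" else (L\[:,1\]<0.0)/m\&=((L[:,1]>0) if name=="blue" else (L[:,1]<0.0))\&((L[:,1]>.03)|(L[:,1]<-.03)|True)\&(W[:,2]<.172)\&(~red)\&(~yel)/' fit.py
python3 - <<'E'
s=open('fit.py').read()
s=s.replace('can("red",(.071,.09,.206),(.66,.0),cp[2])','can("red",(.071,.09,.206),(.66,.0),cp[2]+np.pi)').replace('can("blue",(.069,.085,.196),(.5,.12),cp[2]+np.pi)','can("blue",(.069,.085,.196),(.5,.12),cp[2]+np.pi)')
# canister blue +x faces carton (-y world): yaw=cp+pi ; red +x faces +y world: yaw = cp
s=s.replace('(.66,.0),cp[2]+np.pi)','(.66,.0),cp[2])')
open('fit.py','w').write(s)
E
python3 fit.py
```

```text
carton rect ((0.4950399398803711, 0.029284119606018066), (0.33273619413375854, 0.16013731062412262), 36.39944076538086) 1096
carton [0.58759217 0.05569239 1.51170378] 0.0033009182427961607 1175 0.001809303447174733
carton axes x [0.05905816 0.99825454 0.        ] y [-0.99825454  0.05905816  0.        ]
blue pivot [0.5105 0.1201] yaw 4.688 lean 29.4 n 1932 med 0.0024
  pivot in carton [0.0597 0.0807 0.    ]
   face130 [0.5089 0.0533 0.1116]
   shoulder [0.5087 0.0468 0.1527]
   cap [0.5229 0.056  0.1764]
   captop [0.5224 0.035  0.1772]
   measured cap [0.5158 0.0571 0.1807]
red pivot [ 0.6692 -0.0082] yaw 1.49 lean 30.3 n 2215 med 0.0025
  pivot in carton [-0.059  -0.0852  0.    ]
   face130 [0.6748 0.0611 0.1099]
   shoulder [0.6753 0.0674 0.1514]
   cap [0.6606 0.0594 0.1753]
   captop [0.6623 0.0804 0.1757]
   measured cap [0.6516 0.0586 0.1896]
```

play_rows(
  claw=255,
  motion=[
    [[0,-40,0],[0,-0.084,0]],
    [[0,-40,0],[0,-0.084,0]],
    [[28,0,-38],[0,0,0]],
    [[28,0,-38],[0,0,0]],
    [[28,0,-38],[0,0,0]],
  ],
)

```text
clock: 1.7
eef_pos: [0.207, 0.4403, 0.2942]
ee_rot: [-0.707, 0.02, -0.021, 0.707]
ft_force: [1.1, -0.3, -0.0]
width: 0.0543
```

play_rows(
  motion=[
    [[28,0,-38],[0,0,0]],
    [[28,0,-38],[0,0,0]],
    [[28,0,-38],[0,0,0]],
    [[28,0,-38],[0,0,0]],
    [[28,0,-38],[0,0,0]],
  ],
)

```text
clock: 2.2
eef_pos: [0.3357, 0.242, 0.2942]
ee_rot: [-0.707, 0.02, -0.021, 0.707]
ft_force: [-0.6, 0.5, -0.9]
width: 0.0141
```

play_rows(
  motion=[
    [[28,0,-38],[0,0,0]],
    [[28,0,-38],[0,0,0]],
    [[28,0,-38],[0,0,0]],
    [[28,0,-38],[0,0,0]],
    [[0,0,0],[0,0,0]],
  ],
)

```text
clock: 2.7
eef_pos: [0.4403, 0.0811, 0.2938]
ee_rot: [0.707, -0.023, 0.024, -0.706]
ft_force: [-0.8, 1.6, 0.2]
width: 0.0003
```

play_rows(
  motion=[
    [[24,0,-31],[0,0,0]],
    [[24,0,-31],[0,0,0]],
    [[24,0,-31],[0,0,0]],
    [[0,0,0],[0.15,0,0]],
    [[0,0,0],[0.15,0,0]],
  ],
)

```text
clock: 3.2
eef_pos: [0.5052, -0.0108, 0.2948]
ee_rot: [-0.591, 0.016, -0.024, 0.806]
ft_force: [-1.1, -0.4, -1.0]
width: 0.0005
```

play_rows(
  motion=[
    [[0,0,0],[0.15,0,0]],
    [[0,0,0],[0,0,0]],
  ],
)

```text
clock: 3.4
eef_pos: [0.5038, -0.0142, 0.292]
ee_rot: [-0.531, 0.019, -0.026, 0.847]
ft_force: [0.4, -0.2, -0.3]
width: -0.0
```

```bash
cat > d.py <<'E'
import sys
from h import *
s=ctrl.state();M=R.from_quat(s["ee_rot"]).as_matrix()
print(s["clock"],s["eef_pos"].round(4),s["ft_force"].round(1),s["joint_pos"].round(2));print(M.round(3))
for t in sys.argv[1:]:
    t=np.array(eval(t)); print(t,"tool shift mm",(M.T@(t-s["eef_pos"])*1000).round(1))
u=lambda v:(M.T@np.array(v)*10).round(2)
print("10mm carton-x dir",u([.059,.998,0]),"10mm up",u([0,0,1]))
E
python3 d.py "[.506,-.005,.125]"
python3 - <<'E'
from h import *
d=ctrl.read_camera("scene");cv2.imwrite("pics/s1.png",cv2.resize(d["image"][100:320,140:440,::-1],None,fx=2.6,fy=2.6))
E
```

```text
3.4 [ 0.5038 -0.0142  0.292 ] [ 0.4 -0.2 -0.3] [-0.34  0.21  1.61  0.44  1.47 -1.92]
[[ 0.998  0.024  0.06 ]
 [-0.064  0.436  0.898]
 [-0.004 -0.9    0.436]]
[ 0.506 -0.005  0.125] tool shift mm [  2.4 154.3 -64.5]
10mm carton-x dir [-0.05  4.36  9.  ] 10mm up [-0.04 -9.    4.36]
```

View pics/s1.png

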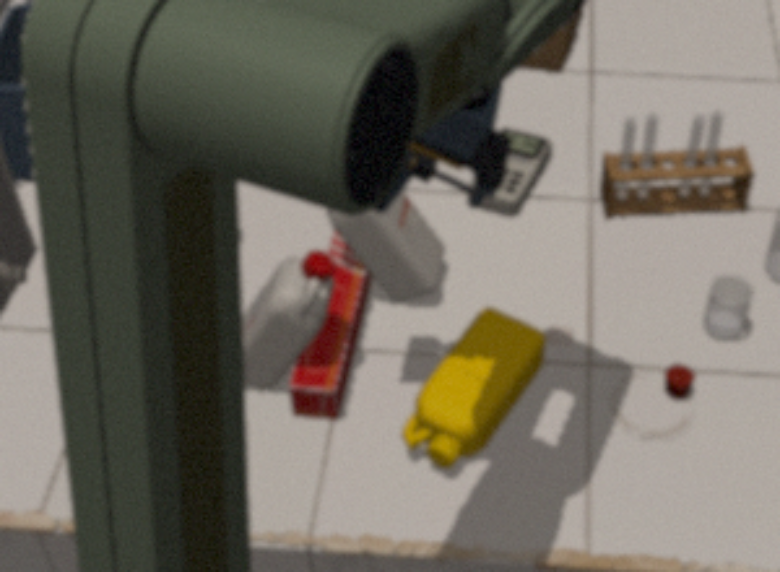

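play_rows(
  motion=[
    [[0.6,38.5,-16],[0,0,0]],
    [[0.6,38.5,-16],[0,0,0]],
    [[0.6,38.5,-16],[0,0,0]],
    [[0.6,38.5,-16],[0,0,0]],
    [[0,0,0],[0,0,0]],
  ],
)

```text
clock: 3.95
eef_pos: [0.5039, 0.0003, 0.1239]
ee_rot: [-0.531, 0.019, -0.021, 0.847]
ft_force: [-0.0, 1.1, -0.0]
width: 0.0002
```

play_rows(
  motion=[
    [[0,3.5,7.2],[0,0,0]],
    [[0,3.5,7.2],[0,0,0]],
    [[0,3.5,7.2],[0,0,0]],
    [[0,3.5,7.2],[0,0,0]],
    [[0,2,4],[0,0,0]],
  ],
)

```text
clock: 4.45
eef_pos: [0.5098, 0.0348, 0.1283]
ee_rot: [-0.531, 0.015, -0.025, 0.847]
ft_force: [1.0, -0.3, -0.8]
width: 0.0008
```

```bash
python3 d.py
python3 - <<'E'
from h import *
for n in ("scene","top"):
    d=ctrl.read_camera(n);cv2.imwrite(f"pics/{n}2.png",cv2.resize(d["image"][120:290,180:400,::-1],None,fx=3.4,fy=3.4))
E
```

```text
4.45 [0.5098 0.0348 0.1283] [ 1.  -0.3 -0.8] [-0.24  0.33  1.88  0.51  1.08 -2.03]
[[ 0.998  0.027  0.051]
 [-0.058  0.434  0.899]
 [ 0.002 -0.901  0.435]]
10mm carton-x dir [0.01 4.35 9.  ] 10mm up [ 0.02 -9.01  4.35]
```

View pics/top2.png

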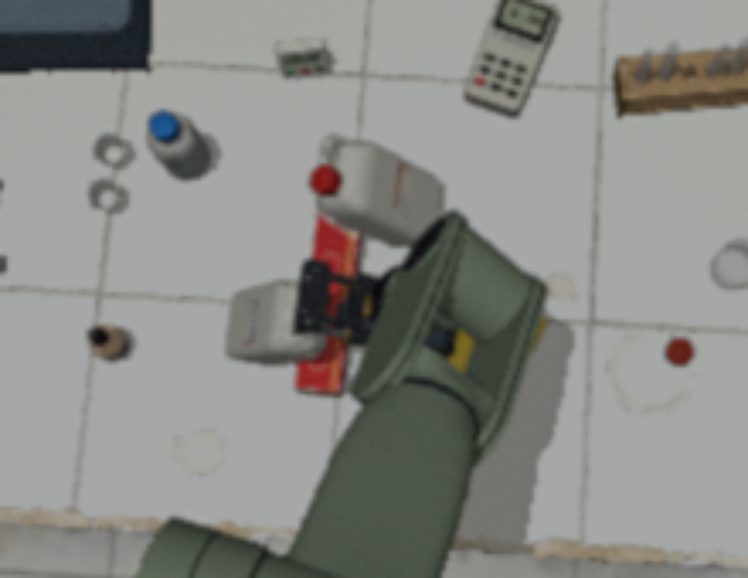

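View pics/scene2.png

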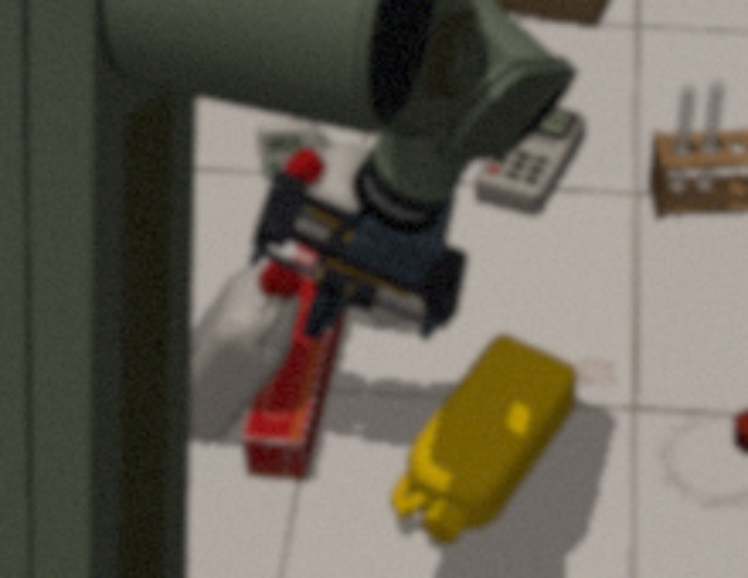

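The fingers are shut, with the tip just short of the blue canister's face below the cap, and the body is clear of everything. Next is a slow push.

play_rows(
  motion=[
    [[0,1.8,3.6],[0,0,0]],
    [[0,1.8,3.6],[0,0,0]],
    [[0,1.3,2.7],[0,0,0]],
    [[0,1.3,2.7],[0,0,0]],
    [[0,1.3,2.7],[0,0,0]],
  ],
)

```text
clock: 5.05
eef_pos: [0.5105, 0.0511, 0.1272]
ee_rot: [-0.531, 0.016, -0.025, 0.847]
ft_force: [-0.8, -0.2, -0.9]
width: 0.0002
```

play_rows(
  motion=[
    [[0,1.3,2.7],[0,0,0]],
    [[0,1.3,2.7],[0,0,0]],
    [[0,1.3,2.7],[0,0,0]],
    [[0,1.3,2.7],[0,0,0]],
    [[0,0,0],[0,0,0]],
  ],
)

```text
clock: 5.55
eef_pos: [0.511, 0.0633, 0.1272]
ee_rot: [-0.531, 0.016, -0.025, 0.847]
ft_force: [0.6, -0.3, -0.0]
width: 0.0003
```

```bash
python3 d.py
python3 - <<'E'
from h import *
a=[ctrl.read_camera(n)["image"][120:290,180:400,::-1] for n in ("scene","top")]
cv2.imwrite("pics/b3.png",cv2.resize(np.hstack(a),None,fx=1.8,fy=1.8))
E
```

```text
5.55 [0.511  0.0633 0.1272] [ 0.6 -0.3 -0. ] [-0.19  0.33  1.89  0.52  1.05 -1.99]
[[ 0.998  0.025  0.053]
 [-0.058  0.434  0.899]
 [-0.    -0.9    0.435]]
10mm carton-x dir [0.01 4.35 9.  ] 10mm up [-0.   -9.    4.35]
```

View pics/b3.png

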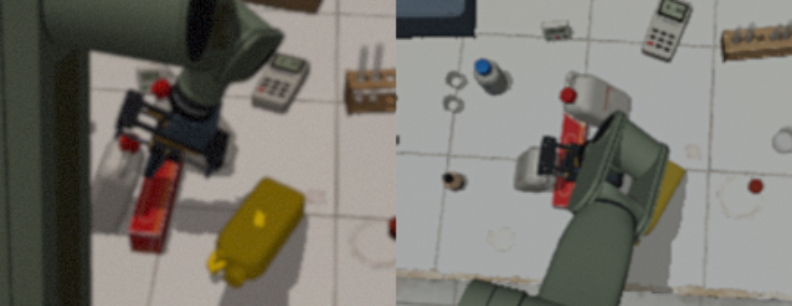

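The blue canister is coming up, and its shoulder is on the fingertip. I keep pushing in small steps.

play_rows(
  motion=[
    [[0,0.9,1.8],[0,0,0]],
    [[0,0.9,1.8],[0,0,0]],
    [[0,0.9,1.8],[0,0,0]],
    [[0,0.9,1.8],[0,0,0]],
    [[0,0,0],[0,0,0]],
  ],
)

```text
clock: 6.15
eef_pos: [0.5116, 0.0712, 0.1271]
ee_rot: [-0.531, 0.016, -0.025, 0.847]
ft_force: [-0.0, -0.9, 0.2]
width: 0.0004
```

play_rows(
  motion=[
    [[0,0.9,1.8],[0,0,0]],
    [[0,0.9,1.8],[0,0,0]],
    [[0,0,0],[0,0,0]],
    [[0,0,0],[0,0,0]],
    [[0,0,0],[0,0,0]],
  ],
)

```text
clock: 6.65
eef_pos: [0.5119, 0.0749, 0.1271]
ee_rot: [-0.531, 0.016, -0.025, 0.847]
ft_force: [-0.0, 0.2, 0.4]
width: 0.0006
```

```bash
python3 d.py
python3 - <<'E'
from h import *
a=[ctrl.read_camera(n)["image"][120:290,180:400,::-1] for n in ("scene","top")]
cv2.imwrite("pics/b4.png",cv2.resize(np.hstack(a),None,fx=1.8,fy=1.8))
E
```

```text
6.65 [0.5119 0.0749 0.1271] [-0.   0.2  0.4] [-0.16  0.33  1.89  0.53  1.04 -1.97]
[[ 0.998  0.026  0.053]
 [-0.059  0.434  0.899]
 [ 0.    -0.9    0.435]]
10mm carton-x dir [0.   4.35 9.  ] 10mm up [ 0.   -9.    4.35]
```

View pics/b4.png

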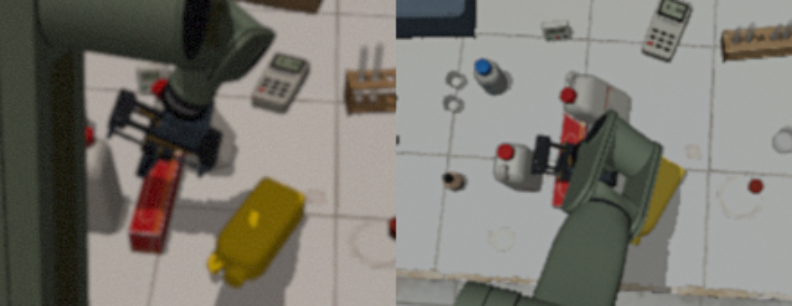

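Blue stands upright in both views (top view cap at (505,152)). I retreat and go to red.

play_rows(
  motion=[
    [[0,-6,-12],[0,0,0]],
    [[0,-13,-27],[0,0,0]],
    [[0,-17,-36],[0,0,0]],
    [[0,-36,17.4],[0,0,0]],
    [[0,-40,19],[0,0,0]],
  ],
)

```text
clock: 7.25
eef_pos: [0.506, -0.0103, 0.2107]
ee_rot: [-0.531, 0.018, -0.025, 0.847]
ft_force: [1.1, 0.9, 0.6]
width: 0.0007
```

play_rows(
  motion=[
    [[0,-40,19],[0,0,0]],
    [[0,-40,19],[0,0,0]],
    [[0,0,0],[-0.15,0,0]],
    [[0,0,0],[-0.15,0,0]],
    [[0,0,0],[-0.15,0,0]],
  ],
)

```text
clock: 7.75
eef_pos: [0.5074, -0.0108, 0.3013]
ee_rot: [0.709, -0.02, 0.023, -0.705]
ft_force: [0.1, -0.1, -0.5]
width: 0.0006
```

```bash
python3 d.py "[.681,.105,.30]"
cat > chk.py <<'E'
from h import *
import sys
for n in("scene","top"):
    d=ctrl.read_camera(n);W=cloud(d)
    cv2.imwrite(f"pics/{n}_{sys.argv[1]}.png",cv2.resize(d["image"][120:290,180:400,::-1],None,fx=2.5,fy=2.5))
    for t in["canister_blue","canister_red"]:
        for q in ctrl.trace(n,t)[:3]:
            p=W[q["pixels"]];p=p[np.isfinite(p).all(1)]
            if len(p)<30: continue
            top=p[p[:,2]>np.percentile(p[:,2],90)]
            print(n,t,round(q["conf"],2),np.round(q["pixel"]),"med",np.median(p,0).round(3),"zmax",np.percentile(p[:,2],98).round(3),"2%",np.percentile(p,2,axis=0).round(3),"98%",np.percentile(p,98,axis=0).round(3))
E
python3 chk.py 5
```

```text
7.75 [ 0.5074 -0.0108  0.3013] [ 0.1 -0.1 -0.5] [-0.04  0.17  1.55 -0.01  1.42 -1.55]
[[ 0.998  0.003  0.061]
 [-0.061 -0.006  0.998]
 [ 0.004 -1.    -0.006]]
[0.681 0.105 0.3  ] tool shift mm [166.2   1.1 126.3]
10mm carton-x dir [-0.02 -0.06 10.  ] 10mm up [  0.04 -10.    -0.06]
scene canister_blue 0.79 [231. 220.] med [0.477 0.147 0.122] zmax 0.194 2% [0.468 0.12  0.012] 98% [0.537 0.184 0.194]
scene canister_blue 0.15 [470. 223.] med [ 0.564 -0.563  0.098] zmax 0.191 2% [ 0.548 -0.601  0.001] 98% [ 0.607 -0.53   0.191]
scene canister_red 0.9 [290. 191.] med [ 0.632 -0.003  0.113] zmax 0.193 2% [ 0.621 -0.062  0.025] 98% [0.699 0.063 0.193]
scene canister_red 0.64 [321. 248.] med [ 0.45  -0.125  0.067] zmax 0.075 2% [ 0.37  -0.194  0.014] 98% [ 0.552 -0.058  0.075]
top canister_blue 0.54 [244. 211.] med [0.505 0.162 0.171] zmax 0.198 2% [0.47  0.143 0.075] 98% [0.549 0.188 0.198]
top canister_red 0.89 [320. 231.] med [ 0.465 -0.115  0.069] zmax 0.077 2% [ 0.381 -0.176  0.038] 98% [ 0.552 -0.052  0.077]
top canister_red 0.55 [290. 169.] med [ 0.689 -0.003  0.149] zmax 0.656 2% [ 0.54  -0.06   0.003] 98% [0.749 0.07  0.656]
```

View pics/top_5.png

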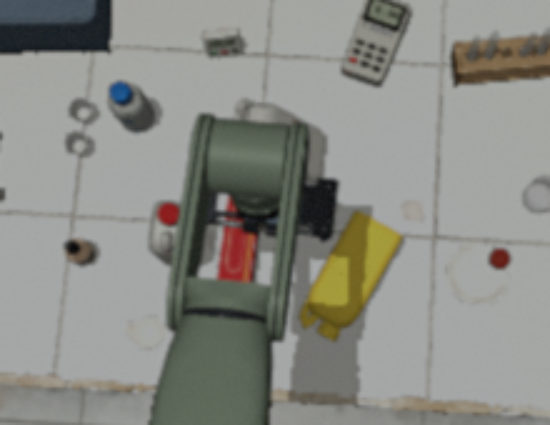

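play_rows(
  motion=[
    [[33,0,25],[0,0,0]],
    [[33,0,25],[0,0,0]],
    [[33,0,25],[0,0,0]],
    [[33,0,25],[0,0,0]],
    [[33,0,25],[0,0,0]],
  ],
)

```text
clock: 8.55
eef_pos: [0.6805, 0.1044, 0.299]
ee_rot: [-0.707, 0.022, -0.021, 0.707]
ft_force: [0.2, 0.6, -0.1]
width: 0.0005
```

play_rows(
  motion=[
    [[0,0,0],[-0.15,0,0]],
    [[0,0,0],[-0.15,0,0]],
    [[0,0,0],[-0.15,0,0]],
    [[0,0,0],[0,0,0]],
    [[0,0,0],[0,0,0]],
  ],
)

```text
clock: 9.05
eef_pos: [0.6791, 0.105, 0.2984]
ee_rot: [0.846, -0.026, 0.015, -0.532]
ft_force: [-0.1, -0.8, 0.2]
width: 0.0005
```

```bash
python3 d.py "[.678,.105,.13]" "[.678,.105,.20]"
```

```text
9.05 [0.6791 0.105  0.2984] [-0.1 -0.8  0.2] [ 0.33  0.56  1.04 -0.42  1.71 -1.2 ]
[[ 0.998 -0.028  0.053]
 [-0.06  -0.433  0.899]
 [-0.003 -0.901 -0.434]]
[0.678 0.105 0.13 ] tool shift mm [ -0.7 151.7  73. ]
[0.678 0.105 0.2  ] tool shift mm [-0.9 88.6 42.6]
10mm carton-x dir [-0.01 -4.34  9.01] 10mm up [-0.03 -9.01 -4.34]
```

play_rows(
  motion=[
    [[0,38,18.3],[0,0,0]],
    [[0,38,18.3],[0,0,0]],
    [[0,38,18.3],[0,0,0]],
    [[0,38,18.3],[0,0,0]],
    [[0,0,0],[0,0,0]],
  ],
)

```text
clock: 9.55
eef_pos: [0.6757, 0.1022, 0.1258]
ee_rot: [0.847, -0.03, 0.012, -0.531]
ft_force: [-0.7, -0.6, 0.2]
width: 0.0004
```

```bash
python3 d.py
python3 - <<'E'
from h import *
a=[ctrl.read_camera(n)["image"][120:290,180:400,::-1] for n in ("scene","top")]
cv2.imwrite("pics/r1.png",cv2.resize(np.hstack(a),None,fx=1.8,fy=1.8))
E
```

```text
9.55 [0.6757 0.1022 0.1258] [-0.7 -0.6  0.2] [ 0.33  0.65  1.32 -0.42  1.38 -1.06]
[[ 0.998 -0.038  0.052]
 [-0.063 -0.435  0.898]
 [-0.011 -0.9   -0.436]]
10mm carton-x dir [-0.04 -4.36  8.99] 10mm up [-0.11 -9.   -4.36]
```

View pics/r1.png

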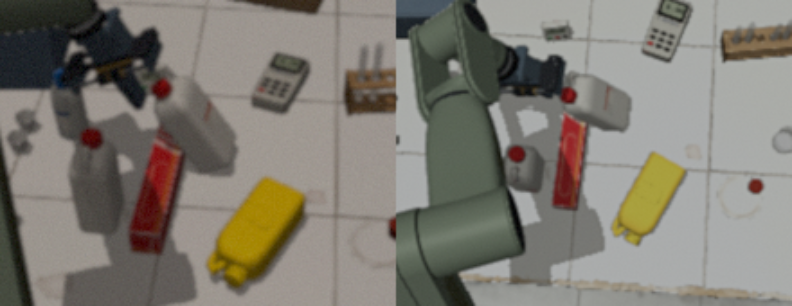

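play_rows(
  motion=[
    [[0,3,-6.2],[0,0,0]],
    [[0,3,-6.2],[0,0,0]],
    [[0,2,-4],[0,0,0]],
    [[0,1.8,-3.6],[0,0,0]],
    [[0,1.8,-3.6],[0,0,0]],
  ],
)

```text
clock: 10.15
eef_pos: [0.6775, 0.0793, 0.1313]
ee_rot: [0.847, -0.025, 0.016, -0.531]
ft_force: [0.4, 0.0, -0.7]
width: 0.0003
```

play_rows(
  motion=[
    [[0,1.3,-2.7],[0,0,0]],
    [[0,1.3,-2.7],[0,0,0]],
    [[0,1.3,-2.7],[0,0,0]],
    [[0,1.3,-2.7],[0,0,0]],
    [[0,1.3,-2.7],[0,0,0]],
  ],
)

```text
clock: 10.65
eef_pos: [0.6765, 0.0645, 0.1307]
ee_rot: [0.847, -0.025, 0.016, -0.531]
ft_force: [-0.2, 0.3, 0.2]
width: 0.0005
```

```bash
python3 d.py
python3 - <<'E'
from h import *
a=[ctrl.read_camera(n)["image"][120:290,180:400,::-1] for n in ("scene","top")]
cv2.imwrite("pics/r2.png",cv2.resize(np.hstack(a),None,fx=1.8,fy=1.8))
E
```

```text
10.65 [0.6765 0.0645 0.1307] [-0.2  0.3  0.2] [ 0.28  0.62  1.36 -0.43  1.34 -1.09]
[[ 0.998 -0.026  0.053]
 [-0.059 -0.434  0.899]
 [-0.    -0.9   -0.435]]
10mm carton-x dir [ 0.   -4.35  9.  ] 10mm up [-0.   -9.   -4.35]
```

View pics/r2.png

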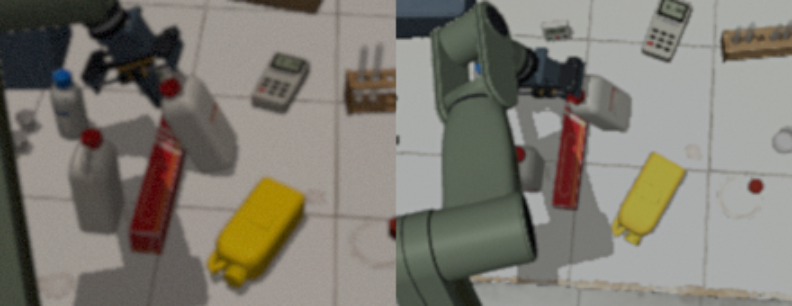

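Red is rising as expected. I continue slowly.

play_rows(
  motion=[
    [[0,1.3,-2.7],[0,0,0]],
    [[0,1.3,-2.7],[0,0,0]],
    [[0,1.3,-2.7],[0,0,0]],
    [[0,0.9,-1.8],[0,0,0]],
    [[0,0.9,-1.8],[0,0,0]],
  ],
)

```text
clock: 11.25
eef_pos: [0.6757, 0.0515, 0.1308]
ee_rot: [0.847, -0.025, 0.016, -0.531]
ft_force: [-0.2, 0.1, -0.8]
width: 0.0004
```

play_rows(
  motion=[
    [[0,0.9,-1.8],[0,0,0]],
    [[0,0.9,-1.8],[0,0,0]],
    [[0,0.9,-1.8],[0,0,0]],
    [[0,0,0],[0,0,0]],
    [[0,0,0],[0,0,0]],
  ],
)

```text
clock: 11.75
eef_pos: [0.6754, 0.0457, 0.1307]
ee_rot: [0.847, -0.025, 0.016, -0.531]
ft_force: [0.2, -0.7, 0.4]
width: 0.0003
```

```bash
python3 d.py
python3 - <<'E'
from h import *
a=[ctrl.read_camera(n)["image"][120:290,180:400,::-1] for n in ("scene","top")]
cv2.imwrite("pics/r3.png",cv2.resize(np.hstack(a),None,fx=1.8,fy=1.8))
E
```

```text
11.75 [0.6754 0.0457 0.1307] [ 0.2 -0.7  0.4] [ 0.26  0.61  1.38 -0.44  1.33 -1.11]
[[ 0.998 -0.026  0.053]
 [-0.059 -0.434  0.899]
 [ 0.    -0.901 -0.435]]
10mm carton-x dir [ 0.   -4.35  9.  ] 10mm up [ 0.   -9.01 -4.35]
```

View pics/r3.png

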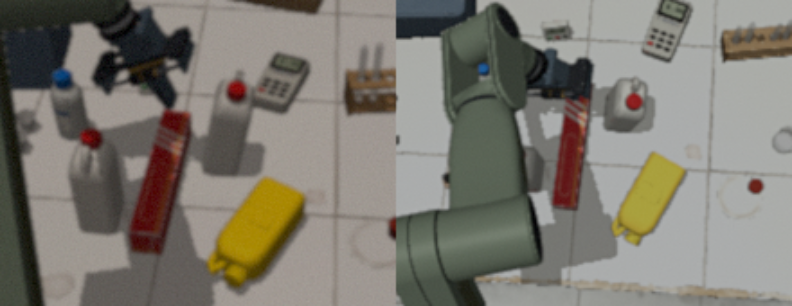

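Both stand now. I retreat upward without touching anything.

play_rows(
  motion=[
    [[0,-5,10],[0,0,0]],
    [[0,-10,20],[0,0,0]],
    [[0,-36,-17.4],[0,0,0]],
    [[0,-40,-19],[0,0,0]],
    [[0,-40,-19],[0,0,0]],
  ],
)

```text
clock: 12.35
eef_pos: [0.6773, 0.0822, 0.2608]
ee_rot: [0.847, -0.024, 0.015, -0.532]
ft_force: [0.4, -0.3, 0.6]
width: 0.0002
```

play_rows(
  motion=[
    [[0,-40,-19],[0,0,0]],
    [[0,0,0],[0,0,0]],
    [[0,0,0],[0,0,0]],
    [[0,0,0],[0,0,0]],
    [[0,0,0],[0,0,0]],
  ],
)

```text
clock: 12.85
eef_pos: [0.6769, 0.0806, 0.3018]
ee_rot: [0.847, -0.026, 0.014, -0.531]
ft_force: [-0.2, -0.8, -0.4]
width: 0.0006
```

```bash
python3 d.py; python3 chk.py 9
python3 - <<'E'
from h import *
d=ctrl.read_camera("scene");W=cloud(d);ctrl
for t in ["wash_bottle","beaker_100","bottle_03","crucible_1","stopper","dropper"]:
    for q in ctrl.trace("scene",t)[:1]:print(t,round(q["conf"],2),np.round(q["pixel"]),np.nanmedian(W[q["pixels"]],0).round(3))
cl={}
for t in ["canister_blue","canister_red"]:
    q=ctrl.trace("scene",t)[0];P=W[cv2.erode(q["pixels"].astype(np.uint8),np.ones((3,3)))>0];P=P[np.isfinite(P).all(1)]
    # horizontal centroid drift of near face by height
    for z0 in(.03,.06,.09,.12):
        s=P[abs(P[:,2]-z0)<.015]; print(t,z0,np.percentile(s,[3,50,97],axis=0)[:,:2].round(4).tolist() if len(s) else None)
E
```

```text
12.85 [0.6769 0.0806 0.3018] [-0.2 -0.8 -0.4] [ 0.3   0.55  1.07 -0.42  1.69 -1.23]
[[ 0.998 -0.029  0.051]
 [-0.058 -0.435  0.899]
 [-0.004 -0.9   -0.436]]
10mm carton-x dir [ 0.01 -4.36  9.  ] 10mm up [-0.04 -9.   -4.36]
scene canister_blue 0.8 [231. 220.] med [0.476 0.142 0.122] zmax 0.193 2% [0.468 0.117 0.01 ] 98% [0.538 0.181 0.193]
scene canister_blue 0.69 [308. 190.] med [ 0.626 -0.049  0.123] zmax 0.201 2% [ 0.62  -0.079  0.01 ] 98% [ 0.685 -0.015  0.201]
scene canister_red 0.68 [322. 248.] med [ 0.449 -0.124  0.067] zmax 0.075 2% [ 0.37  -0.193  0.015] 98% [ 0.55  -0.057  0.075]
scene canister_red 0.63 [302. 190.] med [ 0.627 -0.048  0.127] zmax 0.202 2% [ 0.62  -0.079  0.007] 98% [ 0.695 -0.011  0.202]
top canister_blue 0.74 [250. 211.] med [0.505 0.143 0.159] zmax 0.196 2% [0.469 0.123 0.002] 98% [0.564 0.181 0.196]
top canister_blue 0.26 [395. 197.] med [ 0.625 -0.423  0.032] zmax 0.077 2% [ 0.595 -0.455 -0.003] 98% [ 0.664 -0.395  0.077]
top canister_red 0.82 [304. 177.] med [ 0.645 -0.04   0.169] zmax 0.206 2% [ 0.622 -0.072  0.024] 98% [ 0.704 -0.005  0.206]
top canis
[... 200 characters left out ...]
12 -0.426  0.045]
bottle_03 0.55 [220. 178.] [0.703 0.245 0.086]
crucible_1 0.58 [188. 196.] [0.671 0.344 0.023]
stopper 0.7 [398. 246.] [ 0.507 -0.363  0.029]
canister_blue 0.03 [[0.4675, 0.1178], [0.4721, 0.1397], [0.5177, 0.1762]]
canister_blue 0.06 [[0.4678, 0.1173], [0.4719, 0.1384], [0.5229, 0.1769]]
canister_blue 0.09 [[0.468, 0.1176], [0.4722, 0.138], [0.524, 0.1759]]
canister_blue 0.12 [[0.4683, 0.118], [0.4724, 0.1381], [0.5264, 0.1754]]
canister_red 0.03 [[0.3664, -0.1905], [0.3995, -0.1154], [0.5075, -0.055]]
canister_red 0.06 [[0.3822, -0.1855], [0.4556, -0.1257], [0.5424, -0.0714]]
canister_red 0.09 [[0.4456, -0.179], [0.5207, -0.1365], [0.5504, -0.0999]]
canister_red 0.12 None
```

View pics/scene_9.png

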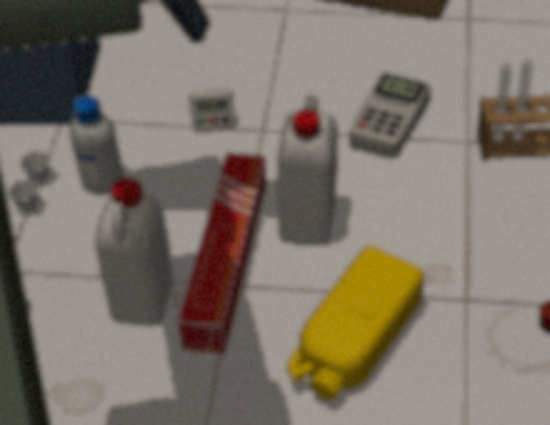

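```bash
python3 -c "
from station import ctrl
print(ctrl.finish_job())"
```

```text
the job is handed in; nothing more can be done
None
```

I stood both canisters back upright beside the carton by pushing them with the shut, tilted fingertips, and handed the job in at about 13–14 s on the robot's clock. No grasping or lifting was used. No verdict was reported.

- **Blue-striped canister:** in the last pictures its side edges are constant to about 2 mm or less from 3 to 12 cm height. Its top is at about 196 mm, as its size says.
- **Red-striped canister:** it looks vertical in the pictures, with its top at about 201–206 mm. My edge check by height did not work for it, because the network put the yellow look-alike first in the scene view. So its uprightness rests on the picture, the height and the overall extents.
- **Positions:** by estimate, red's base is about 1 cm from where it started, well inside the 6 cm limit. I did not compute blue's offset, but it stands at its starting spot in the pictures.
- **Bystanders:** the wash bottle, beaker, reagent bottle, crucible and stopper all measured within about 3 mm of their starting positions. The dropper bottle was hidden behind the arm at the last look, so I could not check it; the arm only passed near it at height.
- **Robot:** the gripper was 0.30 m up when I handed in, and the wrist force readings between moves never went above about 2 N.

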